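# Half-open the sprung bench clamp and push the brass blank in

### The arm

A 6-joint arm with a two-finger parallel gripper is mounted at the origin on the work surface. World frame = base frame: x ahead of the robot, y to its left, z up, the work surface at z = 0. Lengths are in m, angles in rad, forces in N, time in s.
With the tool pointing down it reaches from about 0.25 to 0.775 m from the base axis. Payload 4 kg.
Tool frame: the origin (TCP) lies on the centre line of the jaws, within the pads' length; the fingertips stand 8 mm ahead of it and the grasp point (between the pads) lies 11 mm behind it; z points along the fingers, y is the direction in which the jaws open and shut (so a half turn about z gives the same grasp; the last joint's range is limited). The gripper opens to 94 mm and grips with 3 to 60 N. Pads are 16 mm wide; open, the fingers measure 119 mm over their backs; the gripper's body (75 mm by 177 mm) begins 78 mm behind the grasp point.
Start: joints at [1.206, 0.087, 1.371, -0, 1.684, -0.103], TCP at [0.142, 0.531, 0.189] pointing down, gripper open.
Joint ranges: [-3.1, 3.1], [-0.76, 2.03], [0.27, 2.55], [-1.08, 4.22], [0.17, 2.65], [-2.57, 2.57]. Speed limits (rad/s): [2.79, 2.79, 3.14, 3.14, 3.14, 3.14].

### API

Orientations are given as [roll, pitch, yaw] about the fixed x, y, z axes, in that order (R = Rz(yaw) Ry(pitch) Rx(roll)).
In Python, from bench import robot gives the robot as it stands.
- The arm moves only by the shell command python3 -m crank 'ROWS' [OPENING]. ROWS is JSON, a list of rows, each a list of 4 numbers: the shift along the tool's x, y, z scaled (see below), then the turn about the tool's z scaled (see below). A call has exactly 10 rows; each row shifts and turns the commanded pose from where the row before left it, along the tool's axes as they then stand; what a row does not reach is not made up. The controller multiplies each number of a shift by 0.2 m and each number of a turn by pi/2 rad. A row lasts 1/8 s, in which the tool goes at most 62.5 mm and 10.7 degrees, less where a joint would pass 70% of its speed; a pose out of reach is approached as far as the arm can. A call with a number of a shift or a turn outside -1 to 1 is refused whole. A call with a gripper value outside its range is refused whole. OPENING is the gripper command: -1 is fully open, 1 is shut, values between are in proportion, set as the call begins (- or left out, the last holds). The fingers move at their own pace and stop on an object; the grip force is fixed at half the most. Time passes only in rows, so rows that do not move let the fingers close, or fill a call up. It gives the time, the measured TCP pose, the force and the opening at its end, in the units of the state.
- robot.get_obs(): the state, without advancing time (a new reading comes with each control period).
- robot.snapshot(name): name is "side" or "top"; returns (picture, depth): 420x560x3 uint8, red, green, blue; 420x560 float32, m along the optical axis (not along the pixel's ray), 0 where there is no reading.
- robot.camera_params(name): a dict with "fx", "fy", "cx", "cy" (pixels), "world_from_camera" (4x4, takes a point from camera to world coordinates). Camera axes: x right, y down, z forward; pixel columns grow to the right and rows downward; lengths in m; the calibration is good to about 2 mm. A picture is of the moment at which its call begins. camera_params takes no time and is no camera call.
- robot.close_job(): hands the job in, once; it reports no verdict.
The state is a dict: "time": time; "joint_positions": joint angles; "qvel": joint speeds; "joint_torque": joint torques, N m; "tool_pos": TCP position; "ee_rot": TCP orientation; "wrist_force": force on the tool from outside, world axes, zero at the start; "wrist_torque": the same for the moment, N m; "width": finger opening in m.
Only numpy, scipy, OpenCV 4.12 (cv2) and the standard library are available. Lean on these libraries where they do the work, as an engineer would, in place of code of your own. Each camera call takes 0.05 s, during which the arm holds its last target.

### The job

Get the jeweller's bench clamp loaded, using only pushes: push the sprung jaw open by its upright thumb plate, past the first catch position but not as far as the second, and let it come back so that it is caught half open and stays there by itself. Then push the brass blank along its trough, without lifting it, in between the jaws until it rests against the stop pin, and leave it there with the jaw still half open. Do not disturb the other things on the bench.

Things in the scene. Friction and masses are not known exactly. Their poses are not given: they have to be found in the camera images.
- clamp: Bench clamp, fixed: dark steel plate, clamp x -65..165, y -150..50 mm, top z 12. Clamp frame: origin on the bench, z up, x the way the jaw opens, y the way the blank is pushed in. Behind the jaw: slide bar with two upright pins, brass catch arm (pivot x 54, y 16, tops z 34), grey spring tunnel to x 165 (top z 44). Loose things up to 38 mm tall stand on the plate in x 35..130, y -130..-45.
- slide (a joint): Jaw opening (gap) in m: 0 shut, growing to clamp +x, max 0.053. A spring pushes it shut: 4 N when shut, 8 N fully open. The catch stops its closing at two places: half open 0.024 (snaps in once pushed to about 0.026) and nearly full open 0.048 (from about 0.050). Pushed to between 0.028 and 0.048 and released, it returns to 0.024.
- thumb_plate (a point): Middle of the pushing face of the steel thumb plate, 50 mm above the bench. It stands on the moving jaw and moves with it: 36 mm wide along clamp y, 8 mm thick, from 26 to 66 mm above the bench. The face looks to clamp -x; push it to clamp +x. Jaw shut: at clamp x -16, y 0.
- catch (a joint): Brass catch arm, rad: 0 when it lies across the path of the slide's pins (also when it holds one), up to about 0.2 while a pin pushes it aside; a weak spring returns it. Need not be touched.
- jaw_face (a point): Top middle of the fixed jaw's clamping face: clamp x -30, y 0, 26 mm above the bench. The fixed jaw is a steel block reaching 20 mm to clamp -x of it, y -20..20. The moving jaw (22 mm thick, same width, top 26 mm) faces it; when shut they touch. Above the fixed jaw is clear room for fingers.
- trough_mouth (a point): Middle of the outer end of the trough, on the plate: clamp x -18, y -140, 12 mm above the bench. The trough runs along clamp y from -140 to -25, 22 mm wide between two rails 5 mm thick whose tops are 19 mm above the bench; outer end open, clear above.
- blank_center (a point): Centre of the brass blank, a loose block 18 wide, 70 long (along clamp y), 20 mm high, about 0.2 kg, flat in the trough; centre 22 mm, top 32 mm above the bench. Starts with its centre at clamp y -95 to -65, outside the jaws; home against the stop pin the centre is at y -15, outer end at y -50 (30 mm outside the jaws). With the jaw shut it cannot go in.
- stop_pin (a point): Where the blank's inner end meets the upright steel stop pin (8 mm thick, 20 mm tall): clamp x -18, y 20, 22 mm above the bench. Fixed.
- spare: Bystander, to be left alone: steel round, 22 mm thick, 38 mm tall, standing on the plate. Origin at its underside.
- cap: Bystander, to be left alone: open green plastic cap, 42 mm wide, 18 mm tall, on the plate. Origin at its underside.
- collar: Bystander, to be left alone: brass collar, 32 mm wide, 12 mm tall, on the plate. Origin at its underside.
- flux: Bystander, to be left alone: white plastic jar with a green band, 68 mm wide, 105 mm tall, on the bench. Origin at its underside.
- investment: Bystander, to be left alone: plaster block, 75 x 70 x 34 mm, on the bench. Origin at its underside.
- pliers: Bystander, to be left alone: dark steel pliers lying on the bench, 150 mm long. Origin at its underside.
- nippers: Bystander, to be left alone: second dark steel pliers lying on the bench, 150 mm long. Origin at its underside.
- tweezers: Bystander, to be left alone: steel tweezers lying on the bench, 130 mm long. Origin at its underside.
Not all that is in view belongs to the job. What is shaped like the part that bears blank_center but blue is not meant.

How it is judged:
On the way, in this order (a step that is already met when the one before it is completed fails the run):
1. the jaw is pushed open past the first catch position, with the blank still outside the jaws (value of joint slide above 0.026 m and y of blank_center in the frame of clamp below -0.055 m).
2. the jaw has come back and is caught half open, not touched by the robot, with the blank still outside the jaws (value of joint slide between 0.0215 and 0.0265 m and contact force between the fingers and slide below 0.1 N and y of blank_center in the frame of clamp below -0.055 m), for 0.2 s.
3. the blank is home against the stop pin between the half-open jaws (y of blank_center in the frame of clamp between -0.0185 and -0.01 m and x of blank_center in the frame of clamp between -0.026 and -0.01 m and z of blank_center in the frame of clamp below 0.026 m and value of joint slide between 0.0215 and 0.0265 m), for 0.2 s.
At the end, for the whole second after the job is handed in: The jaw rests on the catch half open (0.0215 to 0.0265), the catch in place (below 0.06 rad), and the blank lies flat and still between the jaws, its inner end within 3.5 mm of the stop pin (all of step 3 and value of joint catch below 0.06 rad and linear speed of blank below 0.02 m/s and velocity of joint slide between -0.01 and 0.01 m/s); the robot touches nothing.
It fails at once if the jaw is pushed open as far as the second catch position (value of joint slide above 0.05 m).
It fails at once if the blank is lifted or tipped (8 mm or more above where it slides, or 0.3 rad) (z of blank_center in the frame of clamp above 0.03 m or angle between blank_center's own z axis and vertical above 0.3 rad).
It fails at once if another thing on the bench is moved by more than 15 mm (distance of any of spare, cap, collar, flux, investment, pliers, nippers, tweezers from where it was at the start of the episode above 0.015 m).
It also fails if it takes over 58 s, if anything falls off the work surface, if the arm or the gripper's body presses on something with over 40 N, if the wrist force passes 120 N, or if a joint passes its speed limit or range.

## Working session

There is one attempt and no reset: what is moved stays moved. The work goes in short steps, Python scripts to look and compute and a shell command to move; the robot and the scene stay as the last step left them, time stands still between calls to the robot, and variables do not carry over. Pictures are saved under pics/ and viewed, and the job is handed in when it is done.

```bash
ls; mkdir -p pics; python3 - <<'E'
from bench import robot
import cv2,numpy as np
for n in("top","side"):
    p,d=robot.snapshot(n); cv2.imwrite(f"pics/{n}0.png",cv2.resize(p[:,:,::-1],(800,600))); np.savez(f"pics/{n}0.npz",p=p,d=d)
    c=robot.camera_params(n);print(n,c)
print(robot.get_obs())
E
```

```text
pics
top {'fx': 386.2175675952548, 'fy': 386.2175675952548, 'cx': 286.1298958696316, 'cy': 207.08925216323962, 'world_from_camera': array([[-9.00051813e-02, -9.73383007e-01,  2.10771415e-01,
         3.58877701e-01],
       [-9.95941238e-01,  8.80393133e-02, -1.87117413e-02,
         2.26759962e-02],
       [-3.42479671e-04, -2.11600098e-01, -9.77356271e-01,
         1.09503783e+00],
       [ 0.00000000e+00,  0.00000000e+00,  0.00000000e+00,
         1.00000000e+00]])}
side {'fx': 493.9147912606192, 'fy': 493.9147912606192, 'cx': 271.00051704812626, 'cy': 202.90752382543744, 'world_from_camera': array([[ 0.80386237, -0.43654322,  0.40402389,  0.07641086],
       [-0.59457491, -0.5704166 ,  0.56666179, -0.66228219],
       [-0.01691043, -0.69574055, -0.71809409,  0.90042532],
       [ 0.        ,  0.        ,  0.        ,  1.        ]])}
{'time': 0.1, 'joint_positions': array([ 1.20590205e+00,  8.79099687e-02,  1.37203673e+00,  1.41908264e-06,
        1.68358985e+00, -1.03128525e-01]), 'qvel': array([-0.00011313, -0.00074476, -0.00441385,  0.0013791 , -0.00011437,
        0.0004682 ]), 'joint_torque': array([ 1.85964571e-03, -3.41251695e+01, -3.03301263e+01,  7.21360766e-02,
        3.04278103e-02, -1.14245743e-04]), 'tool_pos': array([0.14217287, 0.53079067, 0.18763914]), 'ee_rot': array([-3.13965923e+00, -2.01519306e-04,  2.87982687e+00]), 'wrist_force': array([-0.4541756 , -0.58882523, -0.03157772]), 'wrist_torque': array([-0.00304266,  0.01322359, -0.05408317]), 'width': 0.09404715589960462}
```

View pics/top0.png

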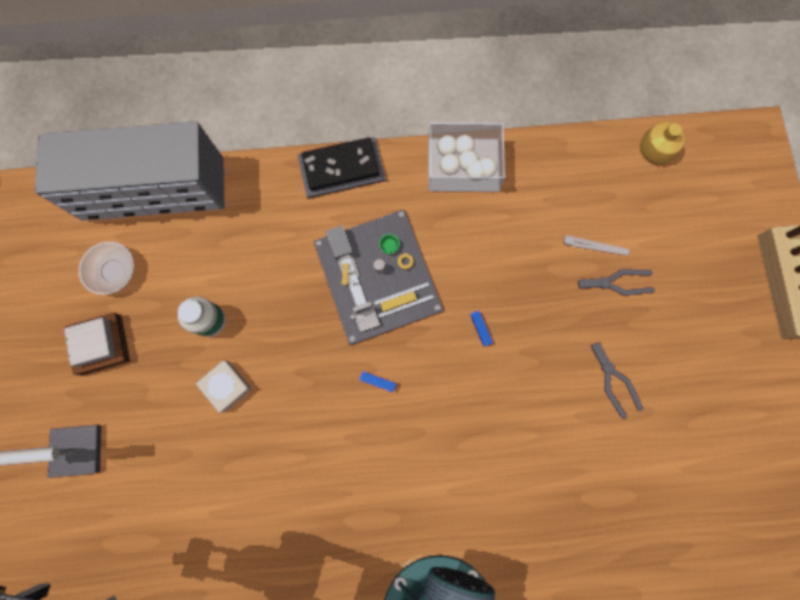

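View pics/side0.png

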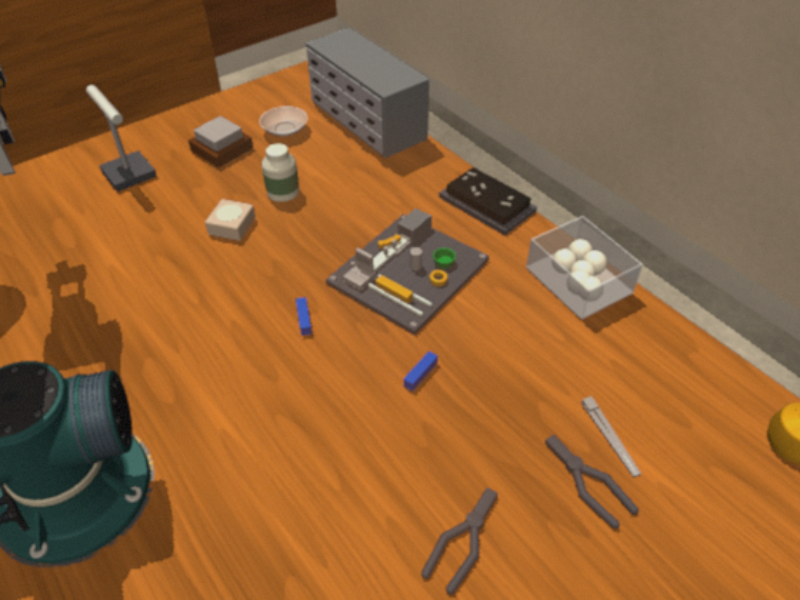

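```bash
cat > h.py <<'E'
import numpy as np,cv2
from bench import robot
def ray(n,uv,z):
    c=robot.camera_params(n);T=c["world_from_camera"];uv=np.atleast_2d(np.asarray(uv,float))
    d=np.c_[(uv[:,0]-c["cx"])/c["fx"],(uv[:,1]-c["cy"])/c["fy"],np.ones(len(uv))]@T[:3,:3].T
    o=T[:3,3];return o+d*((z-o[2])/d[:,2])[:,None]
def proj(n,P):
    c=robot.camera_params(n);T=c["world_from_camera"];P=np.atleast_2d(P)
    q=(P-T[:3,3])@T[:3,:3];return np.c_[q[:,0]/q[:,2]*c["fx"]+c["cx"],q[:,1]/q[:,2]*c["fy"]+c["cy"]]
E
python3 - <<'E'
from h import *
crops={"top":(215,140,315,245),"side":(220,140,350,235)}
for n in crops:
    z=np.load(f"pics/{n}0.npz");p=z["p"];a,b,c,d=crops[n]
    im=p[b:d,a:c,::-1];cv2.imwrite(f"pics/{n}crop.png",cv2.resize(im,None,fx=5.7,fy=5.7,interpolation=cv2.INTER_CUBIC))
    hsv=cv2.cvtColor(p,cv2.COLOR_RGB2HSV)
    m=np.zeros(p.shape[:2],np.uint8);m[b:d,a:c]=255
    # plate: low saturation or not wood hue
    pl=((hsv[...,1]<70)&(m>0)).astype(np.uint8)
    pl=cv2.morphologyEx(pl,cv2.MORPH_CLOSE,np.ones((9,9)))
    cs,_=cv2.findContours(pl,cv2.RETR_EXTERNAL,cv2.CHAIN_APPROX_NONE)
    k=max(cs,key=cv2.contourArea);w=ray(n,k[:,0,:],0.012)
    r=cv2.minAreaRect((w[:,:2]*1000).astype(np.float32));print(n,r);print(cv2.boxPoints(r))
    print(hsv[b:d:12,a:c:12].tolist()[4])
E
```

```text
top ((646.621337890625, 63.214942932128906), (240.15451049804688, 198.30581665039062), 14.885275840759277)
[[505.10278   128.19452  ]
 [556.04443   -63.45658  ]
 [788.1399     -1.7646332]
 [737.19824   189.88647  ]]
[[14, 145, 186], [159, 16, 113], [17, 54, 183], [143, 10, 104], [0, 16, 145], [150, 14, 74], [0, 29, 88], [8, 92, 128], [14, 144, 193]]
side ((651.6993408203125, 66.70545196533203), (256.89410400390625, 206.61965942382812), 14.753409385681152)
[[ 5.0117825e+02  1.3389897e+02]
 [ 5.5379590e+02 -6.5908600e+01]
 [ 8.0222046e+02 -4.8806763e-01]
 [ 7.4960278e+02  1.9931950e+02]]
[[14, 194, 175], [15, 193, 172], [9, 45, 108], [13, 59, 100], [9, 49, 105], [6, 36, 99], [11, 57, 94], [15, 80, 112], [9, 72, 71], [7, 34, 98], [14, 195, 183]]
```

```bash
file pics/*crop.png
```

```text
bash: file: command not found
```

View pics/topcrop.png

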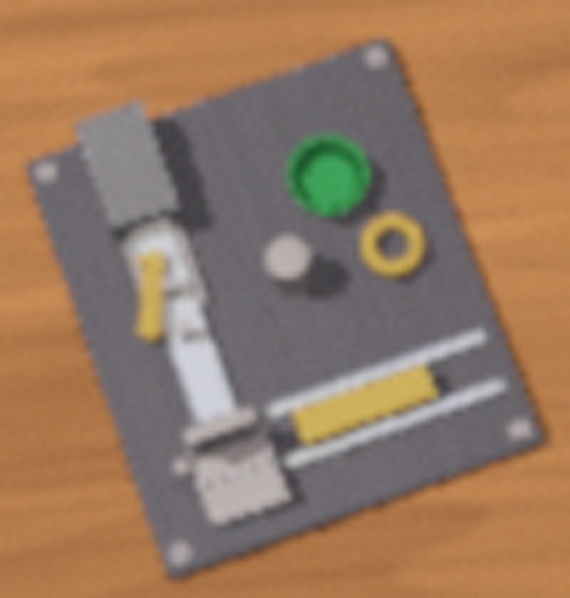

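View pics/sidecrop.png

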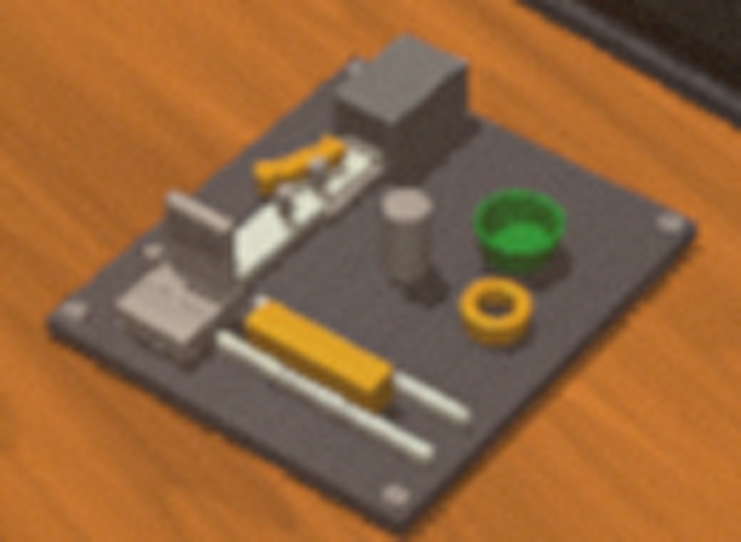

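```bash
python3 - <<'E'
from h import *
# manual approx positions in crops
S={"top":[(45,172),(179,553),(519,429),(376,56)],"side":[(355,70),(75,311),(396,495),(671,222)]}
O={"top":(215,140),"side":(220,140)}
W={}
for n in S:
    g=cv2.cvtColor(np.load(f"pics/{n}0.npz")["p"],cv2.COLOR_RGB2GRAY).astype(float)
    pts=[]
    for x,y in S[n]:
        u,v=(x+.5)/5.7-.5+O[n][0],(y+.5)/5.7-.5+O[n][1]
        for _ in range(3):
            Y,X=np.mgrid[int(round(v))-2:int(round(v))+3,int(round(u))-2:int(round(u))+3]
            w=g[Y,X];h=cv2.cvtColor(np.load(f"pics/{n}0.npz")["p"],cv2.COLOR_RGB2HSV)[Y,X,1]
            w=np.clip(w-np.percentile(w,50),0,None)*(h<60)
            u,v=(w*X).sum()/w.sum(),(w*Y).sum()/w.sum()
        pts.append((u,v))
    W[n]=ray(n,pts,0.013)[:,:2]*1000
    w=W[n];print(n,np.round(pts,1).tolist(),np.round(w,1).tolist(),"c",w.mean(0))
    print([np.linalg.norm(w[i]-w[(i+1)%4]).round(1) for i in range(4)])
    dx=(w[0]-w[1])+(w[3]-w[2]); dy=(w[0]-w[3])+(w[1]-w[2])
    print("yaw x",np.degrees(np.arctan2(dx[1],dx[0])),"y",np.degrees(np.arctan2(-dy[0],dy[1])))
E
```

```text
top [[222.6, 169.7], [246.1, 236.6], [305.7, 214.9], [280.5, 149.5]] [[720.5, 177.1], [517.5, 122.2], [564.6, -51.7], [767.7, 3.0]] c [642.59101375  62.63765398]
[np.float64(210.3), np.float64(180.1), np.float64(210.3), np.float64(180.4)]
yaw x 15.101353444727938 y 15.146124361028384
side [[282.0, 151.7], [232.6, 193.9], [288.9, 226.2], [337.4, 178.5]] [[717.9, 178.6], [516.9, 123.5], [563.6, -50.5], [766.7, 3.9]] c [641.27734892  63.88599779]
[np.float64(208.4), np.float64(180.2), np.float64(210.3), np.float64(181.4)]
yaw x 15.173729817704556 y 15.31010131639066
```

```bash
cat >> h.py <<'E'
YAW=np.radians(15.15);CO=np.array([.5809,.0983])
R2=np.array([[np.cos(YAW),-np.sin(YAW)],[np.sin(YAW),np.cos(YAW)]])
def toclamp(P): P=np.atleast_2d(P);return np.c_[(P[:,:2]-CO)@R2,P[:,2:]]
def toworld(P): P=np.atleast_2d(np.asarray(P,float));return np.c_[P[:,:2]@R2.T+CO,P[:,2:]]
def tool():
    from scipy.spatial.transform import Rotation as Ro
    o=robot.get_obs();R=Ro.from_euler("xyz",o["ee_rot"]).as_matrix();return o,R
def delta(cl):
    "shift in scaled tool units (total) from measured TCP to clamp-frame point, in present axes, and turn"
    o,R=tool();d=toworld(cl)[0]-o["tool_pos"]
    w=np.degrees(np.arctan2(R[1,0],R[0,0]))-np.degrees(YAW)-180
    w=(w+180)%360-180
    print("t %.2f clampTCP mm"%o["time"],(toclamp(o["tool_pos"])[0]*1000).round(1),"yawoff",round(w,2),"F",(np.r_[o["wrist_force"][:2]@R2,o["wrist_force"][2]]).round(1),"w",round(o["width"],3),"q",o["joint_positions"].round(2))
    print("scaled total",(R.T@d/.2).round(3),"turn scaled",round(np.radians(w)/(np.pi/2),4))
E
python3 - <<'E'
from h import *
for n in("top","side"):
    p=np.load(f"pics/{n}0.npz")["p"];hsv=cv2.cvtColor(p,cv2.COLOR_RGB2HSV)
    m=((hsv[...,0]>17)&(hsv[...,0]<32)&(hsv[...,1]>120)).astype(np.uint8)*255
    if n=="side": m=((hsv[...,0]>16)&(hsv[...,0]<32)&(hsv[...,1]>190)).astype(np.uint8)*255
    cs,_=cv2.findContours(m,cv2.RETR_EXTERNAL,cv2.CHAIN_APPROX_NONE)
    for k in cs:
        if cv2.contourArea(k)>12:
            w=toclamp(ray(n,k[:,0],.032))*1000
            if abs(w[:,0].mean())<160 and abs(w[:,1].mean()+50)<120: print(n,cv2.contourArea(k),"min",w.min(0).round(1),"max",w.max(0).round(1))
z=np.load("pics/top0.npz")
delta([-.045,0,.15])
E
```

```text
top 107.5 min [ -28.5 -105.8   32. ] max [-12.8 -36.4  32. ]
top 23.0 min [47.2  1.1 32. ] max [87.  18.8 32. ]
top 73.0 min [  36.9 -127.1   32. ] max [ 66.9 -97.8  32. ]
side 143.0 min [ -36.1 -112.    32. ] max [-13.3 -39.4  32. ]
side 81.0 min [  26.4 -134.5   32. ] max [  59.8 -104.3   32. ]
side 14.0 min [45.   5.9 32. ] max [71.4 18.8 32. ]
t 0.10 clampTCP mm [-310.4  532.1  187.6] yawoff -30.15 F [-0.6 -0.4 -0. ] w 0.094 q [ 1.21  0.09  1.37  0.    1.68 -0.1 ]
scaled total [-2.484 -1.634  0.191] turn scaled -0.335
```

```bash
python3 -m crank '[[-0.2,-0.13,0,0],[-0.25,-0.16,0,0],[-0.25,-0.16,0,0],[-0.25,-0.16,0,0],[-0.25,-0.16,0,0],[-0.25,-0.16,0,0],[-0.25,-0.16,0,0],[-0.25,-0.16,0,0],[-0.2,-0.13,0,0],[0,0,0,0]]' 1; python3 -c "
from h import *
delta([-.045,0,.1])"
```

```text
time: 1.35
tool_pos: [0.4874, 0.1509, 0.1875]
ee_rot: [-3.14, -0.002, 2.875]
wrist_force: [0.5, -0.6, 0.4]
width: 0.0006
t 1.35 clampTCP mm [-76.5  75.2 187.5] yawoff -30.44 F [ 0.3 -0.7  0.4] w 0.001 q [ 0.19  0.    1.46 -0.    1.68 -1.11]
scaled total [-0.327 -0.244  0.437] turn scaled -0.3383
```

```bash
python3 -m crank '[[-0.16,-0.12,0,0],[-0.16,-0.12,0,0],[0,0,0.1,-0.1],[0,0,0.1,-0.1],[0,0,0.1,-0.1],[0,0,0.1,-0.038],[0,0,0,0],[0,0,0,0],[0,0,0,0],[0,0,0,0]]'; python3 - <<'E'
from h import *
delta([-.045,0,.045])
for n in("top","side"):
    p,d=robot.snapshot(n); a,b,c,dd=(200,130,330,250) if n=="top" else (210,90,350,240)
    cv2.imwrite(f"pics/{n}1.png",cv2.resize(p[b:dd,a:c,::-1],None,fx=4,fy=4,interpolation=cv2.INTER_CUBIC))
E
```

```text
time: 2.6
tool_pos: [0.5362, 0.0906, 0.1096]
ee_rot: [-3.141, 0.002, -2.873]
wrist_force: [0.1, -0.2, -0.7]
width: 0.0007
t 2.60 clampTCP mm [-45.2   4.3 109.6] yawoff 0.26 F [ 0.  -0.2 -0.7] w 0.001 q [ 0.06  0.1   1.51  0.    1.53 -1.78]
scaled total [-0.    -0.021  0.323] turn scaled 0.0029
```

View pics/side1.png

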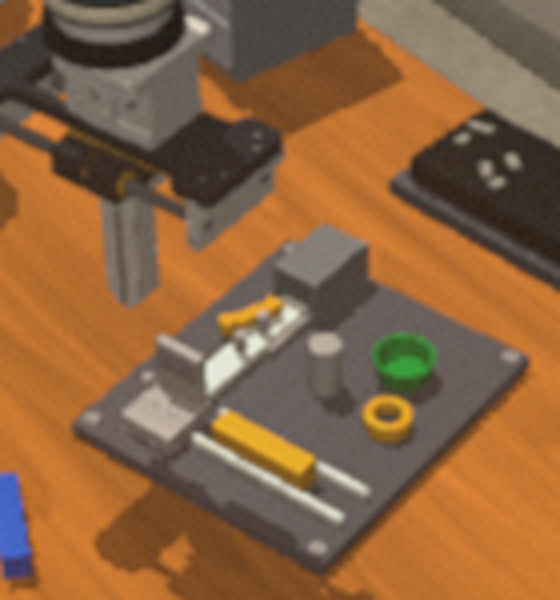

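View pics/top1.png

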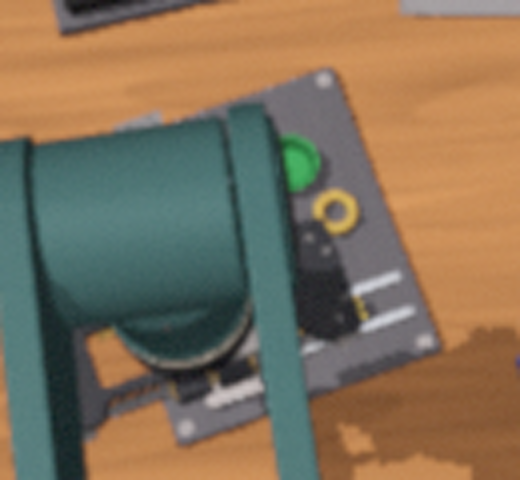

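```bash
python3 -m crank '[[0,-0.02,0.06,0.003],[0,0,0.06,0],[0,0,0.06,0],[0,0,0.06,0],[0,0,0.05,0],[0,0,0.03,0],[0,0,0,0],[-0.04,0,0,0],[-0.04,0,0,0],[0,0,0,0]]'; python3 - <<'E'
from h import *
delta([-.02,0,.045])
for n in("side",):
    p,d=robot.snapshot(n); a,b,c,dd=(220,140,330,240)
    cv2.imwrite(f"pics/{n}2.png",cv2.resize(p[b:dd,a:c,::-1],None,fx=6,fy=6,interpolation=cv2.INTER_CUBIC))
E
```

```text
time: 3.95
tool_pos: [0.5532, 0.091, 0.0451]
ee_rot: [-3.141, 0.001, -2.877]
wrist_force: [0.7, 0.8, -0.3]
width: 0.0006
t 3.95 clampTCP mm [-28.7   0.2  45.1] yawoff 0.01 F [ 0.9  0.6 -0.3] w 0.001 q [ 0.06  0.18  1.56  0.    1.4  -1.77]
scaled total [-0.043 -0.001  0.   ] turn scaled 0.0001
```

View pics/side2.png

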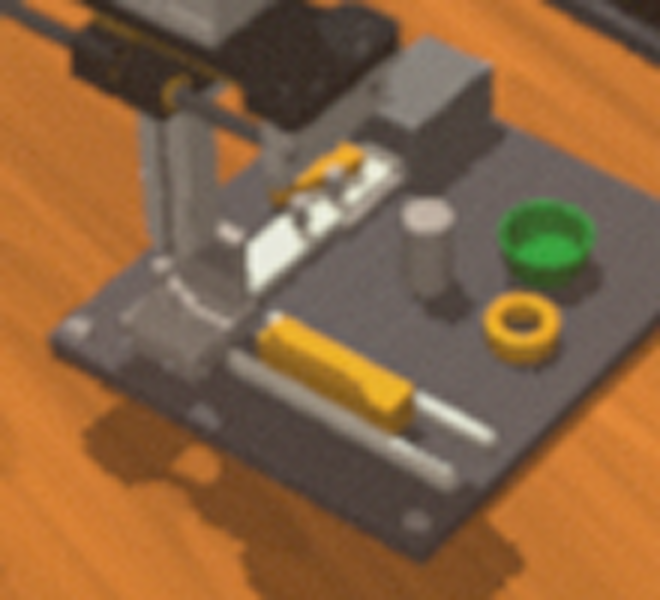

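```bash
python3 -m crank '[[-0.02,0,0,0],[-0.02,0,0,0],[-0.02,0,0,0],[-0.02,0,0,0],[0,0,0,0],[0,0,0,0],[0,0,0,0],[0,0,0,0],[0,0,0,0],[0,0,0,0]]'; python3 - <<'E'
from h import *
delta([.012,0,.045])
E
```

```text
time: 5.25
tool_pos: [0.5657, 0.0945, 0.0446]
ee_rot: [3.141, -0.004, -2.877]
wrist_force: [-4.5, -0.8, 2.8]
width: 0.0007
t 5.25 clampTCP mm [-15.7   0.3  44.6] yawoff -0.0 F [-4.5  0.4  2.8] w 0.001 q [ 0.07  0.21  1.52 -0.    1.41 -1.77]
scaled total [-0.138 -0.001 -0.002] turn scaled -0.0
```

```bash
python3 -m crank '[[-0.02,0,0,0],[-0.02,0,0,0],[-0.02,0,0,0],[-0.02,0,0,0],[-0.02,0,0,0],[-0.01,0,0,0],[-0.01,0,0,0],[0,0,0,0],[0,0,0,0],[0,0,0,0]]'; python3 - <<'E'
from h import *
delta([.012,0,.045])
for n in("side",):
    p,d=robot.snapshot(n); a,b,c,dd=(220,140,330,240)
    cv2.imwrite(f"pics/{n}3.png",cv2.resize(p[b:dd,a:c,::-1],None,fx=6,fy=6,interpolation=cv2.INTER_CUBIC))
E
```

```text
time: 6.5
tool_pos: [0.5879, 0.1005, 0.0446]
ee_rot: [3.141, -0.007, -2.877]
wrist_force: [-6.8, -2.8, 5.0]
width: 0.0002
t 6.50 clampTCP mm [ 7.3  0.3 44.6] yawoff -0.0 F [-7.3 -0.9  5. ] w 0.0 q [ 0.07  0.26  1.46 -0.    1.43 -1.76]
scaled total [-0.023 -0.001 -0.002] turn scaled -0.0
```

View pics/side3.png

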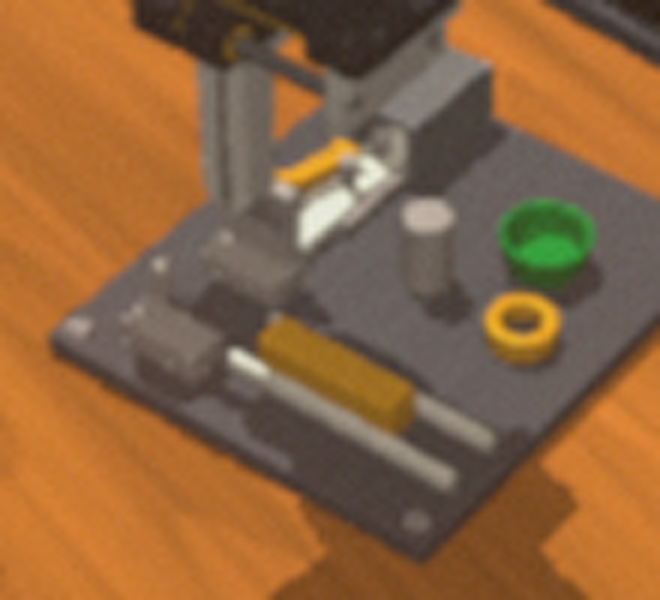

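```bash
python3 - <<'E'
from h import *
q=[(205,250),(270,282),(292,262),(125,315),(190,350),(217,335)]
print((toclamp(ray("side",[((x+.5)/6-.5+220,(y+.5)/6-.5+140) for x,y in q],.026))*1000).round(1))
g=.031
for P in ([-.03,-.02,.026],[-.05,-.02,.026],[-.03+g,-.02,.026],[-.03+g,.02,.026],[-.03+g,-.02,.012],[-.008+g,-.02,.026]):
    u=proj("side",toworld(P))[0];print(P,((u+.5-[220,140])*6-.5).round(0))
E
```

```text
[[  3.4  18.7  26. ]
 [  5.  -15.9  26. ]
 [ 20.2 -15.7  26. ]
 [-47.6  20.   26. ]
 [-46.9 -15.   26. ]
 [-33.2 -18.3  26. ]]
[-0.03, -0.02, 0.026] [225. 332.]
[-0.05, -0.02, 0.026] [194. 360.]
[0.0010000000000000009, -0.02, 0.026] [272. 291.]
[0.0010000000000000009, 0.02, 0.026] [199. 252.]
[0.0010000000000000009, -0.02, 0.012] [273. 315.]
[0.023, -0.02, 0.026] [304. 263.]
```

```bash
python3 -m crank '[[-0.015,0,0,0],[0,0,0,0],[0.02,0,0,0],[0.02,0,0,0],[0.02,0,0,0],[0.02,0,0,0],[0.02,0,0,0],[0.04,0,0,0],[0.04,0,0,0],[0,0,0,0]]'; python3 - <<'E'
from h import *
delta([-.04,0,.045])
for n in("side",):
    p,d=robot.snapshot(n); a,b,c,dd=(220,140,330,240)
    cv2.imwrite(f"pics/{n}4.png",cv2.resize(p[b:dd,a:c,::-1],None,fx=6,fy=6,interpolation=cv2.INTER_CUBIC))
E
```

```text
time: 7.8
tool_pos: [0.5586, 0.0926, 0.0447]
ee_rot: [3.141, 0.0, -2.877]
wrist_force: [-0.5, -0.7, -0.5]
width: 0.0009
t 7.80 clampTCP mm [-23.    0.3  44.7] yawoff -0.01 F [-0.6 -0.5 -0.5] w 0.001 q [ 0.06  0.19  1.54  0.    1.41 -1.77]
scaled total [ 0.085 -0.002 -0.001] turn scaled -0.0001
```

View pics/side4.png

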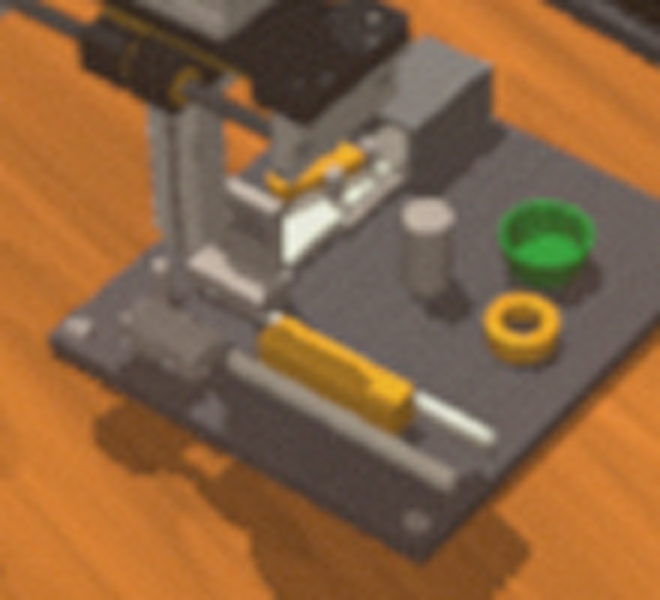

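```bash
python3 -m crank '[[0.05,0,-0.1,0],[0,0,-0.15,0],[0,0,-0.1,0],[-0.02,-0.1,0,0],[0,-0.15,0,0],[0,-0.15,0,0],[0,-0.15,0,0],[0,-0.15,0,0],[0,-0.05,0,0],[0,0,0,0]]'; python3 - <<'E'
from h import *
delta([-.018,-.148,.031])
for n in("side","top"):
    p,d=robot.snapshot(n); a,b,c,dd=(220,120,350,240) if n=="side" else (200,130,330,250)
    cv2.imwrite(f"pics/{n}5.png",cv2.resize(p[b:dd,a:c,::-1],None,fx=5,fy=5,interpolation=cv2.INTER_CUBIC))
E
```

```text
time: 9.1
tool_pos: [0.592, -0.0545, 0.114]
ee_rot: [3.141, -0.001, -2.879]
wrist_force: [0.5, 0.8, -1.0]
width: 0.0004
t 9.10 clampTCP mm [ -29.2 -150.4  114. ] yawoff -0.09 F [ 0.7  0.6 -1. ] w 0.0 q [-0.19  0.21  1.38  0.    1.55 -2.02]
scaled total [-0.056  0.012  0.415] turn scaled -0.001
```

View pics/side5.png

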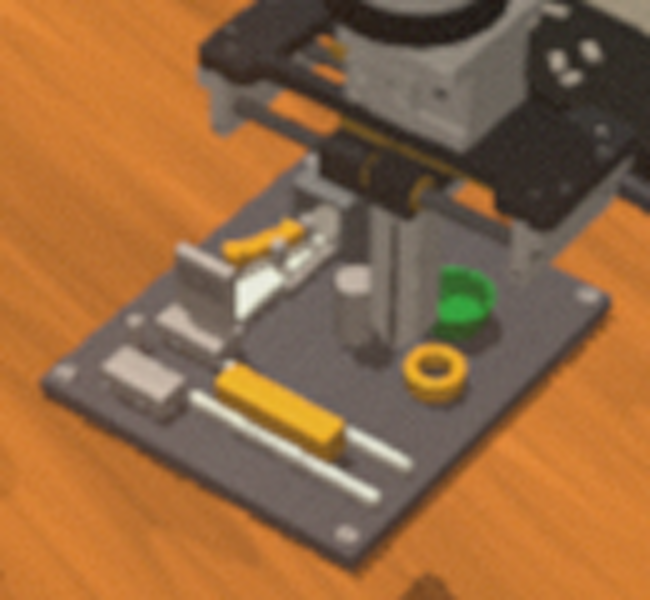

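View pics/top5.png

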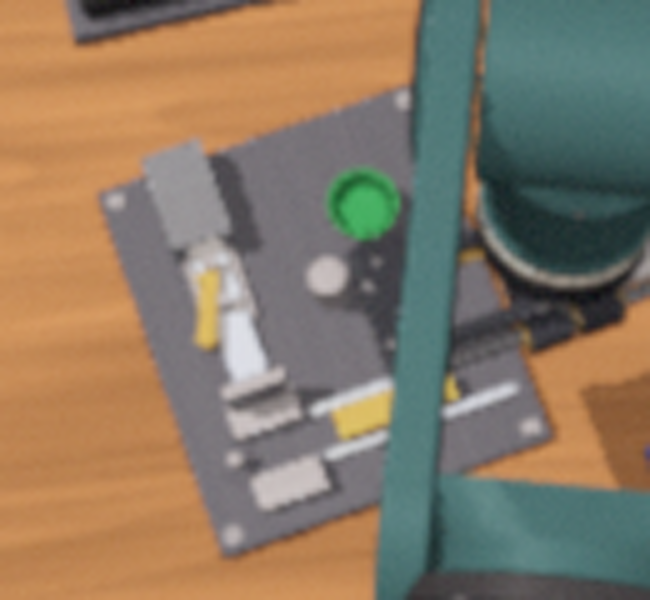

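```bash
python3 -m crank '[[-0.055,0,0.05,0],[0,0,0.1,0],[0,0,0.1,0],[0,0,0.08,0],[0,0,0.05,0],[0,0,0.035,0],[0,0,0,0],[0,0.05,0,0],[0,0.05,0,0],[0,0,0,0]]'; python3 - <<'E'
from h import *
delta([-.018,-.0625,.030])
for n in("side",):
    p,d=robot.snapshot(n); a,b,c,dd=(220,120,350,240)
    cv2.imwrite(f"pics/{n}6.png",cv2.resize(p[b:dd,a:c,::-1],None,fx=5,fy=5,interpolation=cv2.INTER_CUBIC))
E
```

```text
time: 10.45
tool_pos: [0.5978, -0.0305, 0.0322]
ee_rot: [-3.141, 0.001, -2.876]
wrist_force: [-1.1, -0.1, 0.4]
width: 0.0002
t 10.45 clampTCP mm [ -17.4 -128.7   32.2] yawoff 0.08 F [-1.1  0.2  0.4] w 0.0 q [-0.15  0.27  1.47  0.    1.4  -1.98]
scaled total [0.003 0.331 0.011] turn scaled 0.0009
```

View pics/side6.png

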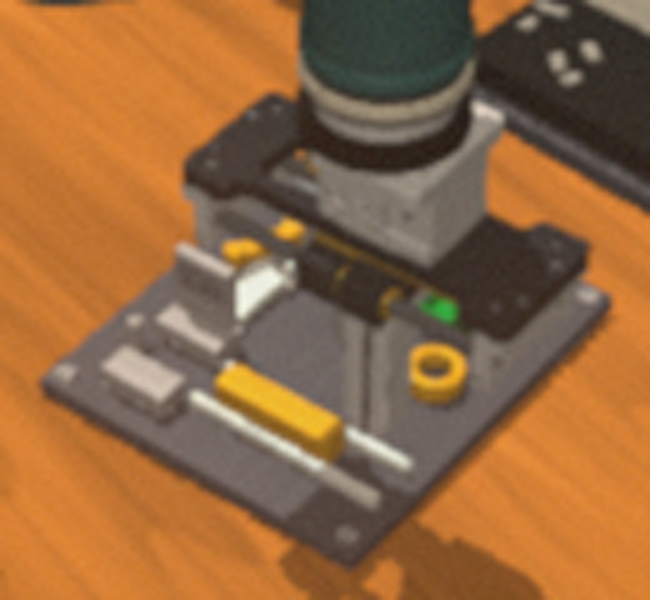

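```bash
python3 - <<'E'
from h import *
for P in ([-.0254,-.1162,.0242],[-.0254,-.1412,.0242],[-.0094,-.1162,.0242],[-.0094,-.1412,.0242],[-.027,-.106,.032],[-.009,-.106,.032],[-.007,-.14,.019],[-.03,-.14,.019]):
    u=proj("side",toworld(P))[0];print(P,((u+.5-[220,120])*5-.5).round(0))
o,R=tool();print(o["tool_pos"],R.round(3))
E
```

```text
[-0.0254, -0.1162, 0.0242] [347. 459.]
[-0.0254, -0.1412, 0.0242] [388. 482.]
[-0.0094, -0.1162, 0.0242] [366. 440.]
[-0.0094, -0.1412, 0.0242] [408. 463.]
[-0.027, -0.106, 0.032] [328. 441.]
[-0.009, -0.106, 0.032] [350. 420.]
[-0.007, -0.14, 0.019] [408. 466.]
[-0.03, -0.14, 0.019] [380. 494.]
[ 0.59785647 -0.0309723   0.03212108] [[-0.965 -0.262  0.001]
 [-0.262  0.965 -0.   ]
 [-0.001 -0.    -1.   ]]
```

```bash
python3 - <<'E'
from h import *
p,d=robot.snapshot("side"); a,b,c,dd=(270,165,320,225)
cv2.imwrite("pics/side7.png",cv2.resize(p[b:dd,a:c,::-1],None,fx=10,fy=10,interpolation=cv2.INTER_NEAREST))
np.set_printoptions(linewidth=200)
c_=robot.camera_params("side");T=c_["world_from_camera"]
V,U=np.mgrid[196:222,284:306]
Z=d[V,U];X=np.stack([(U-c_["cx"])/c_["fx"]*Z,(V-c_["cy"])/c_["fy"]*Z,Z],-1)@T[:3,:3].T+T[:3,3]
print((X[...,2]*1000).round(0).astype(int)[::2])
cl=toclamp(X.reshape(-1,3)).reshape(X.shape)
for v in (4,6,8,10,12): print(v+196,(cl[v,:,:]*1000).round(0).astype(int)[::3].tolist())
E
```

```text
[[13 11 12 13 12 11 78 79 84 82 84 87 89 92 94 90 83 82 78 21 26 24]
 [13 14 13 14 10 10 70 72 73 76 80 79 81 82 85 81 80 74 74 15 15 16]
 [14 12 13 13 11 12 65 68 70 70 71 72 77 78 78 74 72 69 65 13 15 10]
 [32 31 31 13 11 13 59 59 63 61 67 69 74 68 69 66 62 60 14 11 12 12]
 [34 29 31 30 31 34 12 57 55 54 60 59 64 63 67 60 14 10 14 13 11 15]
 [35 32 33 32 28 24 17 18 22 10 51 56 56 58 10 12 13 14 14 11 13  9]
 [32 32 30 25 20 18 15 20 18 19 22 19 18 14 12  9 13 14 16 10 12 12]
 [23 24 21 20 17 13 12 15 11 12 12 15 15 19 21 19 11 11 13 11 10 15]
 [20 17 14 11 14 11 14 13 12 14 12 11 15 14 13 19 20 21 20 12 13 11]
 [16 20 19 19 21 13 13 14 14 11 12 11 12 13 13 12  9 14 12 12 13 15]
 [ 9 10 13 15 16 17 19 17 19 12 12 13 15 10 10 10 14 10 12 14 14 13]
 [ 8 13 13 12 14 13 12 17 19 19 22 18 18 12 11 13 14  8 13 12 10  3]
 [12 12 12 15 11  9 11 12 10 14 14 19 12 12 14 10 11 10  9  3  3 -2]]
200 [[6, -77, 14], [12, -82, 13], [-25, -119, 65], [-24, -127, 70], [-26, -136, 77], [-19, -141, 74], [-8, -141, 65], [41, -117, 10]]
202 [[-13, -92, 32], [6, -87, 13], [-25, -119, 59], [-22, -126, 61], [-28, -139, 74], [-18, -140, 66], [28, -117, 14], [34, -122, 12]]
204 [[-20, -97, 34], [-13, -101, 30], [6, -96, 12], [-23, -126, 54], [-26, -137, 64], [-18, -140, 60], [22, -121, 14], [26, -127, 15]]
206 [[-27, -102, 35], [-19, -106, 32], [-3, -103, 17], [7, -105, 10], [-25, -136, 56], [14, -118, 12], [17, -125, 14], [25, -129, 9]]
208 [[-29, -104, 32], [-20, -106, 25], [-8, -106, 15], [-6, -115, 19], [-1, -120, 18], [11, -121, 9], [10, -130, 16], [17, -134, 12]]
```

View pics/side7.png

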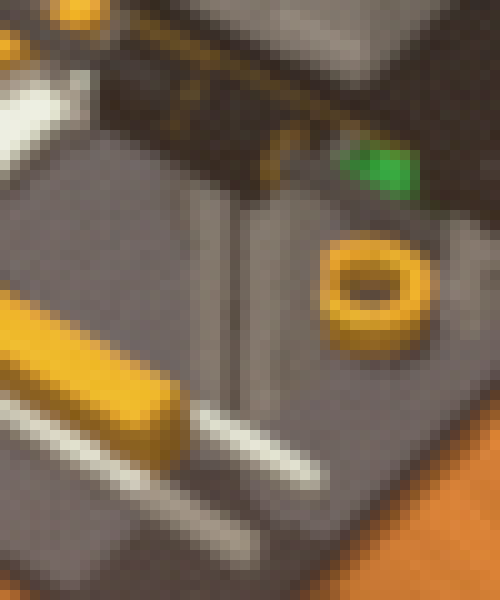

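```bash
python3 - <<'E'
from h import *
for z in (.0367,.063):
  for P in ([-.031,-.0122,z],[-.031,.0128,z]):
    u=proj("side",toworld(P))[0];print("side4",P,((u+.5-[220,140])*6-.5).round(0))
for z in (.024,.05,.0):
    u=proj("side",toworld([-.0254,-.1287,z]))[0];print(z,((u+.5-[270,165])*10-.5).round(0),"in 6:",((u+.5-[220,120])*5-.5).round(0))
E
```

```text
side4 [-0.031, -0.0122, 0.0367] [208. 307.]
side4 [-0.031, 0.0128, 0.0367] [162. 282.]
side4 [-0.031, -0.0122, 0.063] [206. 262.]
side4 [-0.031, 0.0128, 0.063] [159. 236.]
0.024 [235. 493.] in 6: [367. 471.]
0.05 [237. 418.] in 6: [368. 434.]
0.0 [233. 559.] in 6: [366. 504.]
```

```bash
python3 -m crank '[[0,0,0.01,0],[0,0,0.01,0],[0,0,0.01,0],[0,0,0,0],[0,0,0,0],[0,0,0,0],[0,0,0,0],[0,0,0,0],[0,0,0,0],[0,0,0,0]]'; python3 - <<'E'
from h import *
delta([-.018,-.0625,.030])
p,d=robot.snapshot("side"); a,b,c,dd=(270,165,320,225)
cv2.imwrite("pics/side8.png",cv2.resize(p[b:dd,a:c,::-1],None,fx=10,fy=10,interpolation=cv2.INTER_NEAREST))
E
```

```text
time: 11.8
tool_pos: [0.5977, -0.0315, 0.0257]
ee_rot: [3.142, 0.0, -2.877]
wrist_force: [0.1, 0.9, 0.3]
width: 0.0007
t 11.80 clampTCP mm [ -17.7 -129.7   25.7] yawoff -0.0 F [0.4 0.8 0.3] w 0.001 q [-0.15  0.28  1.48  0.    1.39 -1.98]
scaled total [ 0.001  0.336 -0.022] turn scaled -0.0
```

View pics/side8.png

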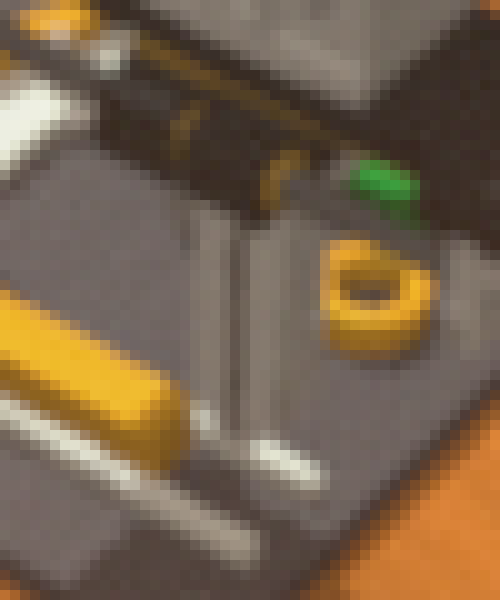

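```bash
python3 - <<'E'
from h import *
for z in (.10,.115,.13,.145):
    print(z,"side1",((proj("side",toworld([-.053,.0043,z]))[0]+.5-[210,90])*4-.5).round(0),"side5",((proj("side",toworld([-.037,-.1504,z]))[0]+.5-[220,120])*5-.5).round(0))
for z in (.018,.03,.04,.05):print(z,"side8",((proj("side",toworld([-.0257,-.1297,z]))[0]+.5-[270,165])*10-.5).round(0))
p,d=robot.snapshot("side");c_=robot.camera_params("side");T=c_["world_from_camera"]
V,U=np.mgrid[180:224,284:304];Z=d[V,U];X=np.stack([(U-c_["cx"])/c_["fx"]*Z,(V-c_["cy"])/c_["fy"]*Z,Z],-1)@T[:3,:3].T+T[:3,3]
cl=toclamp(X.reshape(-1,3))*1000
m=(cl[:,2]>25)&(cl[:,1]<-112)&(cl[:,0]<0)
print("finger min z pct",np.percentile(cl[m,2],[0,1,3,10]), "x",np.percentile(cl[m,0],[2,50,98]),"y",np.percentile(cl[m,1],[2,50,98]))
E
```

```text
0.1 side1 [130. 338.] side5 [393. 394.]
0.115 side1 [128. 320.] side5 [394. 370.]
0.13 side1 [127. 301.] side5 [394. 346.]
0.145 side1 [125. 281.] side5 [395. 322.]
0.018 side8 [237. 512.]
0.03 side8 [238. 478.]
0.04 side8 [239. 450.]
0.05 side8 [239. 421.]
finger min z pct [41.79177114 45.20550019 50.27264145 59.08361048] x [-50.8594622  -25.36589456  -8.82086069] y [-163.85934725 -139.01139081 -118.92128627]
```

```bash
python3 -m crank '[[0,0,0.01,0],[0,0,0.01,0],[0,0,0.01,0],[0,0,0.01,0],[0,0,0,0],[0,0,0,0],[0,0,0,0],[0,0,0,0],[0,0,0,0],[0,0,0,0]]'; python3 - <<'E'
from h import *
delta([-.018,-.0625,.004])
p,d=robot.snapshot("side"); a,b,c,dd=(270,165,320,225)
cv2.imwrite("pics/side9.png",cv2.resize(p[b:dd,a:c,::-1],None,fx=10,fy=10,interpolation=cv2.INTER_NEAREST))
E
```

```text
time: 13.15
tool_pos: [0.5977, -0.0315, 0.0177]
ee_rot: [3.142, 0.0, -2.877]
wrist_force: [0.0, 0.6, -0.2]
width: 0.0006
t 13.15 clampTCP mm [ -17.7 -129.7   17.7] yawoff 0.0 F [ 0.2  0.6 -0.2] w 0.001 q [-0.15  0.28  1.49  0.    1.37 -1.98]
scaled total [0.002 0.336 0.068] turn scaled 0.0
```

View pics/side9.png

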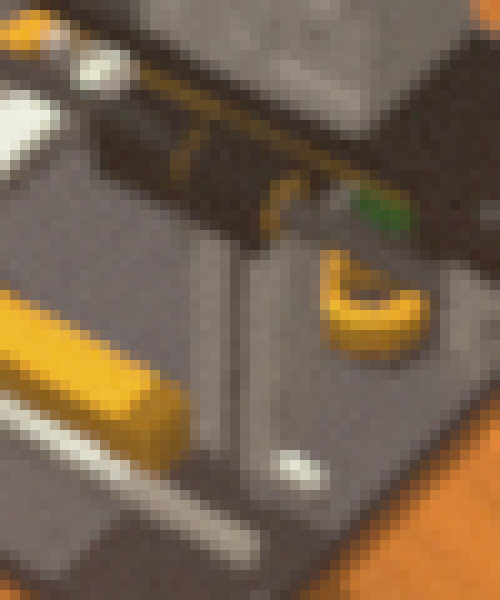

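```bash
python3 - <<'E'
from h import *
for n in("side",):
    p,d=robot.snapshot(n); a,b,c,dd=(220,120,350,240)
    cv2.imwrite(f"pics/{n}10.png",cv2.resize(p[b:dd,a:c,::-1],None,fx=5,fy=5,interpolation=cv2.INTER_CUBIC))
    c_=robot.camera_params(n);T=c_["world_from_camera"]
    V,U=np.mgrid[130:225,240:350];Z=d[V,U];X=np.stack([(U-c_["cx"])/c_["fx"]*Z,(V-c_["cy"])/c_["fy"]*Z,Z],-1)@T[:3,:3].T+T[:3,3]
    cl=(toclamp(X.reshape(-1,3))*1000)
    for y0 in range(-240,-20,10):
        m=(cl[:,1]>=y0)&(cl[:,1]<y0+10)&(cl[:,2]>55)&(cl[:,0]>-60)&(cl[:,0]<35)
        if m.sum()>5: print(y0,m.sum(),"zmin",np.percentile(cl[m,2],[2,10,50]).round(0),"x",np.percentile(cl[m,0],[2,98]).round(0))
E
```

```text
-220 178 zmin [138. 157. 172.] x [-52.  14.]
-210 196 zmin [134. 137. 173.] x [-51.  16.]
-200 118 zmin [148. 164. 174.] x [-50.  15.]
-190 91 zmin [147. 150. 174.] x [-45.   8.]
-180 127 zmin [147. 151. 174.] x [-44.   5.]
-170 552 zmin [150. 179. 221.] x [-48.  11.]
-160 377 zmin [137. 151. 233.] x [-50.   9.]
-150 363 zmin [ 60.  83. 212.] x [-51.  -9.]
-140 294 zmin [ 63.  82. 197.] x [-53. -22.]
-130 258 zmin [ 63.  81. 179.] x [-53. -23.]
-120 173 zmin [ 73. 140. 186.] x [-52. -24.]
-110 79 zmin [140. 154. 176.] x [-49. -34.]
-100 37 zmin [144. 147. 172.] x [-45. -32.]
-90 39 zmin [146. 147. 168.] x [-45.  -5.]
-80 66 zmin [145. 146. 169.] x [-45.   5.]
-70 119 zmin [146. 149. 174.] x [-50.   7.]
-60 184 zmin [133. 136. 170.] x [-51.  14.]
-50 85 zmin [149. 162. 174.] x [-51.  14.]
```

View pics/side10.png

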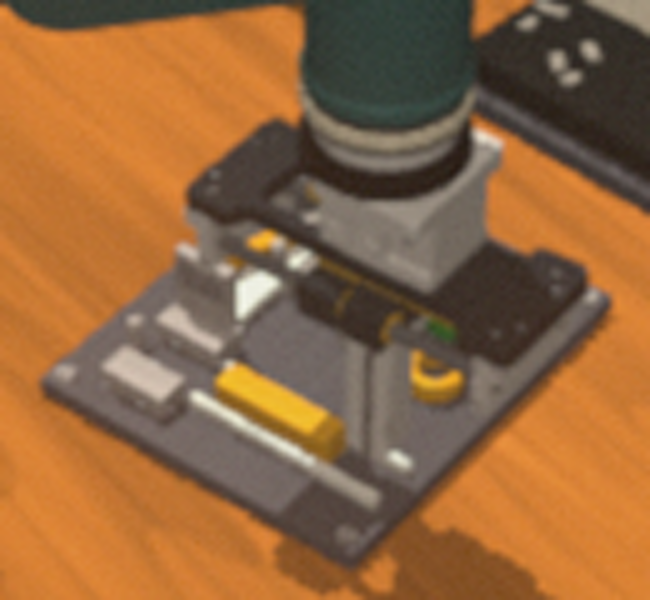

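```bash
python3 -m crank '[[0,0,0.01,0],[0,0,0.01,0],[0,0,0.01,0],[0,0,0.01,0],[0,0,0.01,0],[0,0,0.01,0],[0,0,0,0],[0,0,0,0],[0,0,0,0],[0,0,0,0]]'; python3 - <<'E'
from h import *
delta([-.018,-.0625,.004])
p,d=robot.snapshot("side"); a,b,c,dd=(270,165,320,225)
cv2.imwrite("pics/side11.png",cv2.resize(p[b:dd,a:c,::-1],None,fx=10,fy=10,interpolation=cv2.INTER_NEAREST))
for z in (.015,.02,.025,.03):print(z,((proj("side",toworld([[-.0257,-.1297,z],[-.0257,-.118,z],[-.0257,-.142,z]]))+.5-[270,165])*10-.5).round(0).tolist())
E
```

```text
time: 14.5
tool_pos: [0.5978, -0.0316, 0.0058]
ee_rot: [-3.142, 0.0, -2.877]
wrist_force: [-0.5, -0.1, 0.8]
width: 0.0006
t 14.50 clampTCP mm [ -17.6 -129.8    5.8] yawoff 0.0 F [-0.5  0.   0.8] w 0.001 q [-0.15  0.3   1.5   0.    1.35 -1.98]
scaled total [0.002 0.336 0.009] turn scaled 0.0
0.015 [[237.0, 520.0], [198.0, 499.0], [278.0, 543.0]]
0.02 [[237.0, 506.0], [199.0, 485.0], [278.0, 529.0]]
0.025 [[238.0, 492.0], [199.0, 471.0], [279.0, 515.0]]
0.03 [[238.0, 478.0], [199.0, 457.0], [279.0, 501.0]]
```

View pics/side11.png

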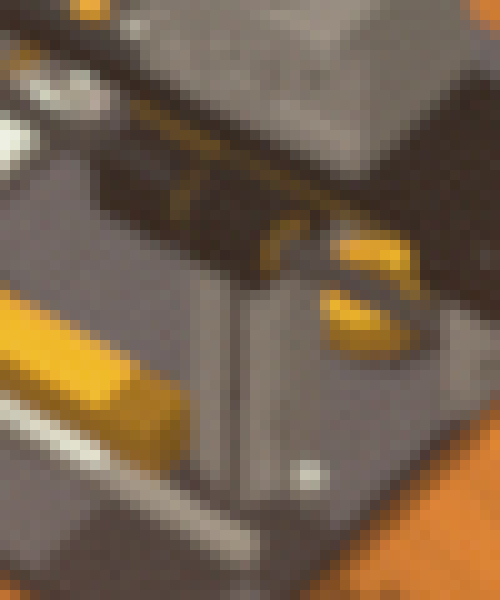

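```bash
python3 -m crank '[[0,0.02,0,0],[0,0.03,0,0],[0,0.03,0,0],[0,0.03,0,0],[0,0.03,0,0],[0,0.03,0,0],[0,0.03,0,0],[0,0.03,0,0],[0,0.02,0,0],[0,0,0,0]]'; python3 - <<'E'
from h import *
delta([-.018,-.0625,.004])
p,d=robot.snapshot("side"); a,b,c,dd=(220,130,320,225)
cv2.imwrite("pics/side12.png",cv2.resize(p[b:dd,a:c,::-1],None,fx=6,fy=6,interpolation=cv2.INTER_CUBIC))
E
```

```text
time: 15.8
tool_pos: [0.5845, 0.0174, 0.0056]
ee_rot: [3.141, -0.0, -2.877]
wrist_force: [-0.0, -0.3, -0.2]
width: 0.0005
t 15.80 clampTCP mm [-17.7 -79.    5.6] yawoff 0.03 F [-0.1 -0.3 -0.2] w 0.0 q [-0.07  0.27  1.53  0.    1.34 -1.9 ]
scaled total [0.001 0.083 0.008] turn scaled 0.0003
```

View pics/side12.png

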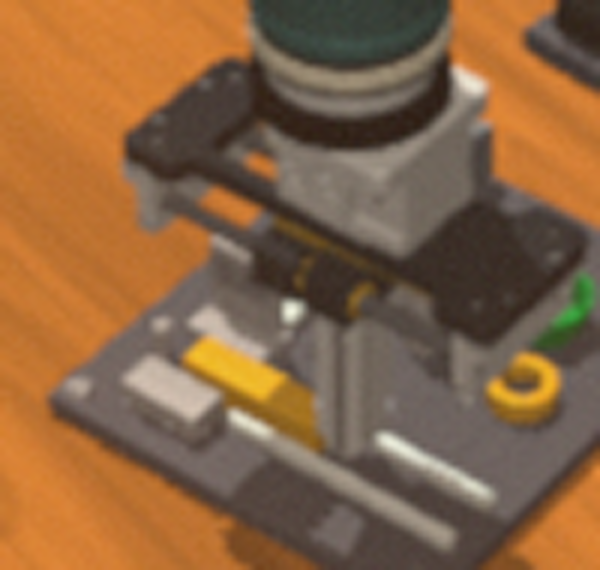

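```bash
python3 -m crank '[[0,0.01,0,0],[0,0.01,0,0],[0,0.01,0,0],[0,0.01,0,0],[0,0.01,0,0],[0,0.01,0,0],[0,0.01,0,0],[0,0,0,0],[0,0,0,0],[0,0,0,0]]'; python3 - <<'E'
from h import *
delta([-.018,-.0625,.004])
p,d=robot.snapshot("side"); a,b,c,dd=(220,150,320,225)
cv2.imwrite("pics/side13.png",cv2.resize(p[b:dd,a:c,::-1],None,fx=7,fy=7,interpolation=cv2.INTER_CUBIC))
P=[[-.027,.020,.032],[-.009,.020,.032],[-.027,.0165,.032],[-.018,.024,.032],[-.027,-.05,.032]]
print(((proj("side",toworld(P))+.5-[220,150])*7-.5).round(0).tolist())
E
```

```text
time: 17.1
tool_pos: [0.581, 0.0305, 0.0057]
ee_rot: [3.141, 0.0, -2.877]
wrist_force: [-0.4, 1.1, 0.3]
width: 0.0006
t 17.10 clampTCP mm [-17.7 -65.5   5.7] yawoff 0.0 F [-0.1  1.2  0.3] w 0.001 q [-0.05  0.26  1.54  0.    1.34 -1.88]
scaled total [0.002 0.015 0.008] turn scaled 0.0
[[182.0, 254.0], [214.0, 227.0], [190.0, 258.0], [190.0, 236.0], [333.0, 338.0]]
```

View pics/side13.png

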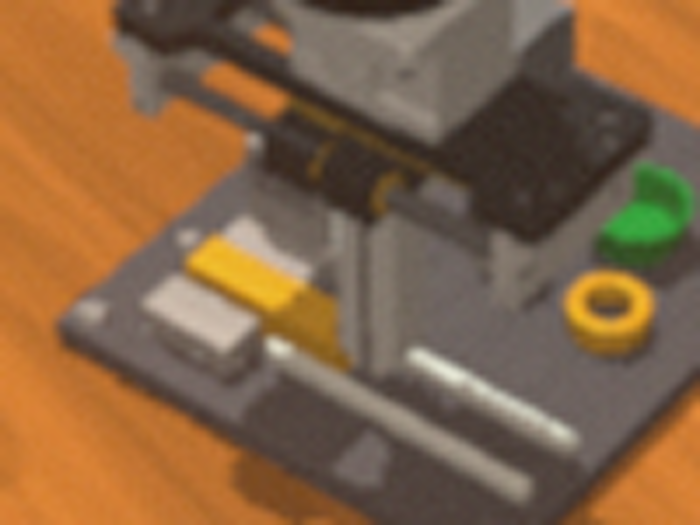

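```bash
python3 -m crank '[[0,0.004,0,0],[0,0.004,0,0],[0,0.004,0,0],[0,0.004,0,0],[0,0,0,0],[0,0,0,0],[0,0,0,0],[0,0,0,0],[0,0,0,0],[0,0,0,0]]'; python3 - <<'E'
from h import *
delta([-.018,-.0625,.004])
E
```

```text
time: 18.4
tool_pos: [0.5803, 0.0331, 0.0057]
ee_rot: [-3.141, 0.0, -2.877]
wrist_force: [0.5, -4.0, -0.7]
width: 0.0003
t 18.40 clampTCP mm [-17.7 -62.8   5.7] yawoff -0.0 F [-0.6 -4.  -0.7] w 0.0 q [-0.04  0.26  1.54 -0.    1.34 -1.88]
scaled total [0.002 0.001 0.008] turn scaled -0.0
```

```bash
python3 -m crank '[[0,0.003,0,0],[0,0,0,0],[0,0,0,0],[0,0,0,0],[0,0,0,0],[0,0,0,0],[0,0,0,0],[0,0,0,0],[0,0,0,0],[0,0,0,0]]'; python3 - <<'E'
from h import *
delta([-.018,-.0625,.004])
p,d=robot.snapshot("side"); a,b,c,dd=(220,150,320,225)
cv2.imwrite("pics/side14.png",cv2.resize(p[b:dd,a:c,::-1],None,fx=7,fy=7,interpolation=cv2.INTER_CUBIC))
E
```

```text
time: 19.65
tool_pos: [0.5803, 0.0332, 0.0058]
ee_rot: [-3.14, 0.0, -2.877]
wrist_force: [1.5, -5.4, -0.1]
width: 0.0007
t 19.65 clampTCP mm [-17.6 -62.6   5.8] yawoff -0.0 F [ 0.  -5.7 -0.1] w 0.001 q [-0.04  0.26  1.54 -0.    1.34 -1.87]
scaled total [0.002 0.001 0.009] turn scaled -0.0001
```

View pics/side14.png

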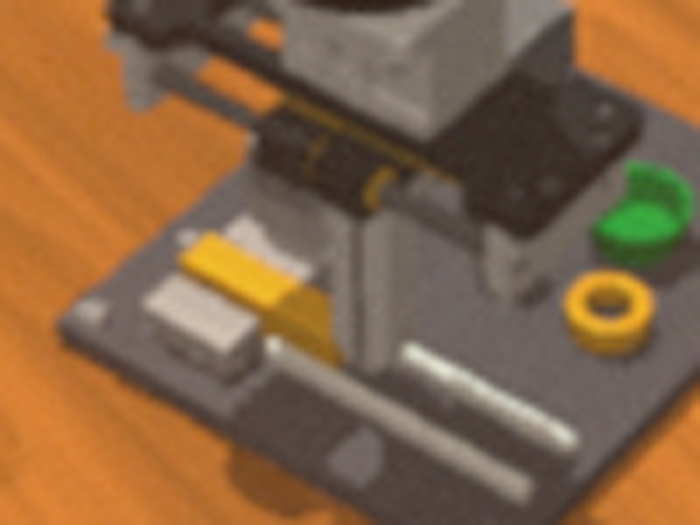

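```bash
python3 -m crank '[[0,-0.02,0,0],[0,-0.04,0,0],[0,-0.06,0,0],[0,-0.06,0,0],[0,0,-0.1,0],[0,0,-0.15,0],[0,0,-0.2,0],[0,0,-0.2,0],[0,0,-0.2,0],[0,0,0,0]]'; python3 -m crank '[[0.1,0,0,0],[0.2,0,0,0],[0.25,0,0,0],[0.25,0,0,0],[0.2,0,0,0],[0,0,0,0],[0,0,0,0],[0,0,0,0],[0,0,0,0],[0,0,0,0]]'; python3 - <<'E'
from h import *
delta([-.018,-.0625,.004])
for n in("side","top"):
    p,d=robot.snapshot(n); a,b,c,dd=(220,140,330,235) if n=="side" else (210,135,320,245)
    cv2.imwrite(f"pics/{n}15.png",cv2.resize(p[b:dd,a:c,::-1],None,fx=5,fy=5,interpolation=cv2.INTER_CUBIC))
    cv2.imwrite(f"pics/{n}15f.png",p[:,:,::-1]); np.savez(f"pics/{n}15.npz",p=p,d=d)
    hsv=cv2.cvtColor(p,cv2.COLOR_RGB2HSV)
    lo,s=(17,120) if n=="top" else (16,190)
    m=((hsv[...,0]>=lo+1)&(hsv[...,0]<32)&(hsv[...,1]>s)).astype(np.uint8)*255
    cs,_=cv2.findContours(m,cv2.RETR_EXTERNAL,cv2.CHAIN_APPROX_NONE)
    for k in cs:
        if cv2.contourArea(k)>12:
            w=toclamp(ray(n,k[:,0],.032))*1000
            if abs(w[:,0].mean())<160 and abs(w[:,1].mean()+50)<120: print(n,cv2.contourArea(k),"min",w.min(0).round(1),"max",w.max(0).round(1))
E
```

```text
time: 20.95
tool_pos: [0.5919, -0.0017, 0.1804]
ee_rot: [-3.139, 0.008, -2.878]
wrist_force: [-0.6, -0.4, -0.2]
width: 0.0005
time: 22.2
tool_pos: [0.3967, -0.053, 0.1754]
ee_rot: [3.141, -0.0, -2.877]
wrist_force: [-0.4, 0.5, -0.6]
width: 0.0006
t 22.20 clampTCP mm [-217.3  -97.9  175.4] yawoff 0.03 F [-0.3  0.6 -0.6] w 0.001 q [-0.27 -0.25  1.71  0.    1.68 -2.11]
scaled total [-0.997  0.176  0.857] turn scaled 0.0003
side 74.5 min [  26.2 -134.5   32. ] max [  59.8 -104.3   32. ]
side 93.0 min [-35.9 -54.5  32. ] max [-12.8   0.4  32. ]
top 117.5 min [-28.6 -50.5  32. ] max [-11.   18.4  32. ]
top 23.0 min [47.2  1.1 32. ] max [87.  18.8 32. ]
top 71.0 min [  36.9 -127.1   32. ] max [ 66.9 -97.8  32. ]
```

View pics/side15.png

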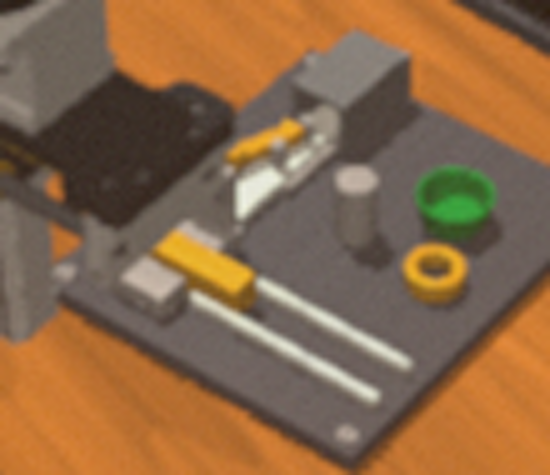

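View pics/top15.png

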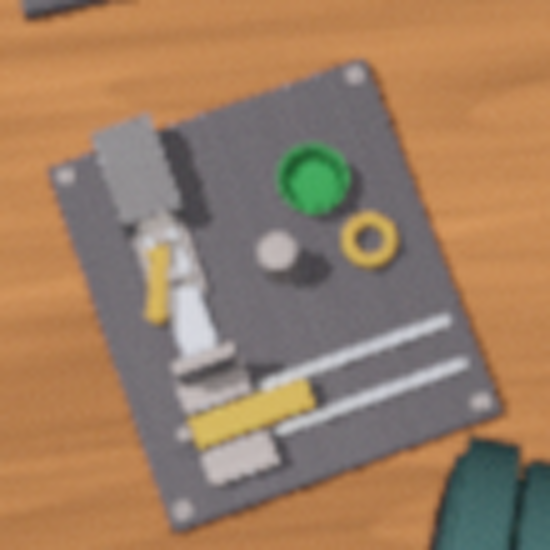

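View pics/side15f.png

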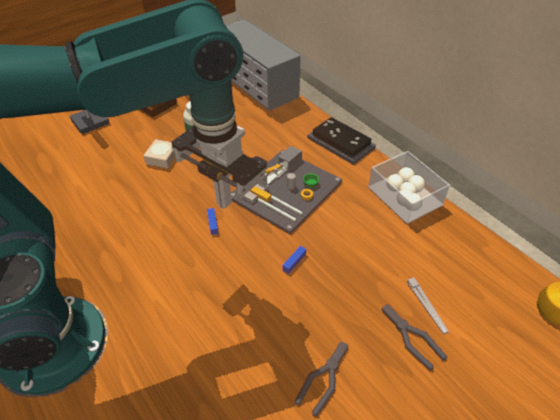

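```bash
python3 -c "
from bench import robot
print(robot.close_job())"
```

```text
the job is handed in; nothing more can be done
None
```

I pushed the thumb plate with the closed fingers to a gap of roughly 32–35 mm. When I let go, the jaw came back and stopped half open by itself. I then pushed the blank along the trough until the stop pin blocked it: the push force rose from about 1 N to 5.7 N over the last few millimetres. After that I backed off, lifted clear and handed the job in at about 22 s; no verdict was reported.

**Last checks:**
- **Blank:** in the top view it spans clamp y of about -50.5 to 18.4 mm, so its centre is near -16 mm (the allowed range is -18.5 to -10 mm). It lies flat between the jaws.
- **Jaw:** it looks half open and held by the catch. I judged this from the pictures and did not measure the final gap or the catch angle.
- **Other things on the bench:** the brass collar reads the same position as at the start. The spare and cap look unmoved in the pictures, as do the pliers, nippers, tweezers and investment block. The jar was partly hidden in the last view, but the arm never went near it.
- **Robot:** it stands clear and the wrist force is near zero.

**What disagreed:** the fingertips appeared about 18 mm behind the reported TCP along the fingers, instead of 8 mm ahead of it as stated. I saw this in several side views, and lowering the fingers to the stated depth met no contact. I set the height for the blank push from the camera instead.

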